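# Stack and lock the parts cases in the hold-down stand

## Robot

A 6-joint arm with a two-finger parallel gripper is mounted at the origin on the work surface. World frame = base frame: x ahead of the robot, y to its left, z up, the work surface at z = 0. Lengths are in mm, angles in rad, forces in N, time in s.
With the tool pointing down it reaches from about 325 to 875 mm from the base axis. Payload 4.4 kg.
Tool frame: the origin (TCP) lies on the centre line of the jaws, within the pads' length; the fingertips stand ahead of it and the grasp point (between the pads) lies 6 mm ahead of it (ctrl.tcp_to_tips is the z of the fingertips in the tool frame, in mm); z points along the fingers, y is the direction in which the jaws open and shut (so a half turn about z gives the same grasp; the last joint's range is limited). The gripper opens to 85 mm and grips with 20 to 120 N. Pads are 22 mm wide; open, the fingers measure 114 mm over their backs; the gripper's body (76 mm by 85 mm) begins 54 mm behind the grasp point. The pads swing forward as they close: fully open they stand 13 mm farther back than shut.
Start: joints at [1.113, 0.207, 1.542, -0, 1.393, -0.15], TCP at [173.665, 548.15, 256.282] pointing down, gripper open.
Joint ranges: [-2.73, 2.73], [-0.86, 2.22], [0.23, 2.46], [-1.11, 4.25], [0.08, 2.63], [-2.82, 2.82]. Speed limits (rad/s): [2.79, 2.79, 3.14, 3.14, 3.14, 3.14].

## Interface

Orientations are given as a 3x3 rotation matrix whose columns are the frame's x, y, z axes.
In Python, from plant import ctrl, sensors, optics gives the robot as it stands. Calls block until the motion is done:
- ctrl.move_ptp(position, orientation): joint-space move of the TCP to a pose.
- ctrl.move_l(position, rot=None, vel=150, threshold=None): straight line of the TCP; rot=None keeps the orientation; vel is the mean speed in mm/s. With threshold (N) it stops when the force on the tool has changed by that much, and returns True; else False.
- ctrl.set_joints(angles): joint-space move.
- ctrl.gripper_to(opening, force=None): finger opening in mm; force is the grip in N (None keeps the last); returns when the fingers have stopped.
- ctrl.hold(seconds).
- ctrl.solve_ik(position, orientation): joint angles nearest the present ones, or None.
- sensors.read_state(): the state.
- optics.grab_frame(name): name is "scene" or "top" or "wrist"; returns (picture, depth): 400x640x3 uint8, red, green, blue; 400x640 float32, mm along the optical axis (not along the pixel's ray), 0 where there is no reading.
- optics.camera_params(name): a dict with "mtx" (3x3 intrinsics, pixels), "R" (3x3) and "t" (3): a world point X has camera coordinates R X + t; the wrist camera has in their place "T_tool_cam" (4x4, takes a point from camera to tool coordinates, whose origin is the TCP and whose axes are the flange's). Camera axes: x right, y down, z forward; pixel columns grow to the right and rows downward; lengths in mm; the calibration is good to about 2 mm. A picture is of the moment at which its call begins: read the wrist's pose just before it. camera_params takes no time and is no camera call.
A pose or a line that the arm cannot do raises ctrl.MotionError and nothing moves.
- ctrl.finish_job(): hands the job in, once; it reports no verdict.
The state is a dict: "t": time; "q": joint angles; "qvel": joint speeds; "tau": joint torques, N m; "eef_pos": TCP position; "eef_rot": TCP orientation; "force": force on the tool from outside, world axes, zero at the start; "wrist_torque": the same for the moment, N m; "grip_width": finger opening in mm.
Only numpy, scipy, OpenCV 4.12 (cv2) and the standard library are available. Lean on these libraries where they do the work, as an engineer would, in place of code of your own. Each camera call takes 0.05 s, during which the arm holds its last target. There are 200 camera calls.

## Task

Stack the three closed grey parts cases squarely and centred on the stand's seat, lined up with it, setting each one down gently: the largest at the bottom, the middle-sized on it, the smallest on top. Then press the stand's sprung lever all the way down until its detent holds it by itself with the foot clamping the column, and let go. Leave everything else on the bench where it is.

Things in the scene. Friction and masses are not known exactly. Their poses are not given: they have to be found in the camera images.
- case_large: closed grey plastic parts case with a black seam and a white panel on top, the largest: 116 (its x) x 66 (y) x 24 (z) mm, 70-170 g; origin at the centre of its underside. Starts flat on the bench, z up
- case_medium: closed grey plastic parts case with a black seam and a white panel on top, the middle-sized: 98 (x) x 58 (y) x 24 (z) mm, otherwise like the largest
- case_small: closed grey plastic parts case with a black seam and a white panel on top, the smallest: 76 (x) x 46 (y) x 24 (z) mm, otherwise like the largest
- seat (a point): centre of the top of the stand's seat, a fixed aluminium plate 136 (x) x 84 (y) mm, its top 12 mm above the bench. x runs along the seat away from the robot, z up; the cases' long sides go along this x. The column of three is 72 mm high
- stand: the fixed stand; origin on the bench under seat, same axes. With the lever open its crossbar is at x +85, z +210 mm (y -6 to +100), its bar and handle in the plane y = +95 mm (12 to 24 mm thick), so the room over the seat is free. A grey post 124 mm high carries the hinge at x +115 to +190, y +74 to +116 mm; round it lies a 10 mm foot plate (x +65 to +195, y -48 to +118 mm)
- lever_hinge (a point): the lever's hinge axis (along the seat's y), at x = +140, y = +95, z = +91 mm from seat; axes as the seat's
- lever_tip (a point): the place to press: top of the lever's black handle, 45 mm along it; 184 mm from the hinge axis along the bar and 11.5 mm below the bar's centre line. The handle (75 long x 24 wide x 18 mm thick) starts 140 mm from the hinge, bent down 0.45 rad from the bar: it slopes up towards the robot at 37 degrees when open and down at 26 when shut. Its frame turns with the bar
- lever (a joint): lever angle in rad: 0 = up and open, where its spring holds it (bar 63 degrees above level, pointing towards the robot and up), 1.1 = fully down, bar level. It springs back up if let go before about 0.88; beyond that its over-centre spring detent drives it home and holds it there. Pushing down on the handle takes 6 to 9 N
- foot: round black rubber foot, 22 mm across, hanging on a spring from the end of the lever's crossbar, 120 mm from the hinge axis; with the lever down it sits on the seat's centre line at x = +20 mm and presses on top of the column with about 3 N. Origin on the crossbar's axis, the foot's end 24 mm below it along z
- meter: black multimeter, 120 x 66 x 36 mm, lying flat; not to be moved
- screwdriver: screwdriver 170 mm long lying on the bench, about 28 mm thick at the handle; not to be moved
- flask: white bottle, 38 mm across, 100 mm high; origin under its centre; not to be moved
- spool: small solder spool, 42 mm across, 30 mm high; not to be moved
- cooler: finned cooler with a fan on it, 50 x 50 x 49 mm; not to be moved
- duster: air can, 52 mm across, 150 mm high; not to be moved
- bin: small open black bin, 60 x 60 x 35 mm; not to be moved
- tin: small round steel screw tin, 36 mm across, 28 mm high; not to be moved
Things that resemble listed ones, but are neither listed nor needed, are in the scene too. What is shaped like the case_small but purple is not meant. Leave any yellow look-alike of the case_large alone.

How it is judged (in metres and radians):
On the way, in this order (a step that is already met when the one before it is completed fails the run):
1. the largest case lies squarely on the seat, let go (x of case_large in the frame of seat between -0.01 and 0.01 m and y of case_large in the frame of seat between -0.01 and 0.01 m and z of case_large in the frame of seat between -0.004 and 0.004 m and angle between the x axis of case_large and the x axis of seat, either way round below 0.15 rad and contact force between the fingers and case_large below 0.1 N), for 0.2 s.
2. the middle-sized case lies squarely on the largest, let go (x of case_large in the frame of seat between -0.01 and 0.01 m and y of case_large in the frame of seat between -0.01 and 0.01 m and z of case_large in the frame of seat between -0.004 and 0.004 m and angle between the x axis of case_large and the x axis of seat, either way round below 0.15 rad and horizontal distance between case_medium and case_large below 0.01 m and z of case_medium in the frame of case_large between 0.02 and 0.028 m and angle between the x axis of case_medium and the x axis of case_large, either way round below 0.15 rad and angle between the z axis of case_medium and the z axis of seat, either way round below 0.1 rad and contact force between the fingers and case_medium below 0.1 N), for 0.2 s.
3. the smallest case lies squarely on the middle-sized, let go, the lever still up (x of case_large in the frame of seat between -0.01 and 0.01 m and y of case_large in the frame of seat between -0.01 and 0.01 m and z of case_large in the frame of seat between -0.004 and 0.004 m and angle between the x axis of case_large and the x axis of seat, either way round below 0.15 rad and horizontal distance between case_medium and case_large below 0.01 m and z of case_medium in the frame of case_large between 0.02 and 0.028 m and angle between the x axis of case_medium and the x axis of case_large, either way round below 0.15 rad and angle between the z axis of each of case_medium, case_small and the z axis of seat, either way round below 0.1 rad and horizontal distance between case_small and case_medium below 0.01 m and z of case_small in the frame of case_medium between 0.02 and 0.028 m and angle between the x axis of case_small and the x axis of case_medium, either way round below 0.15 rad and contact force between the fingers and case_small below 0.1 N and value of joint lever below 0.3 rad), for 0.2 s.
4. the lever is pressed fully down into its detent (value of joint lever above 1.05 rad), for 0.2 s.
At the end, for the whole second after the job is handed in: Largest case flat on the seat within 10 mm of its centre (each axis); middle on it, smallest on top, each within 10 mm of the one below, all lined up within 0.15 rad, at rest; lever held by its detent (over 1.05 rad), foot on the smallest case with over 1 N; other things within 20 mm of their start (x of case_large in the frame of seat between -0.01 and 0.01 m and y of case_large in the frame of seat between -0.01 and 0.01 m and z of case_large in the frame of seat between -0.004 and 0.004 m and angle between the x axis of case_large and the x axis of seat, either way round below 0.15 rad and horizontal distance between case_medium and case_large below 0.01 m and z of case_medium in the frame of case_large between 0.02 and 0.028 m and angle between the x axis of case_medium and the x axis of case_large, either way round below 0.15 rad and angle between the z axis of each of case_medium, case_small and the z axis of seat, either way round below 0.1 rad and horizontal distance between case_small and case_medium below 0.01 m and z of case_small in the frame of case_medium between 0.02 and 0.028 m and angle between the x axis of case_small and the x axis of case_medium, either way round below 0.15 rad and value of joint lever above 1.05 rad and contact force between foot and case_small above 1 N and linear speed of each of case_large, case_medium, case_small below 0.02 m/s); the robot touches nothing.
It fails at once if a bystander (meter, screwdriver, flask, spool, cooler, duster, bin or tin) is shifted by more than 20 mm (distance of any of meter, screwdriver, flask, spool, cooler, duster, bin, tin from where it was at the start of the episode above 0.02 m).
It fails at once if a case is dropped (falls free at more than 0.7 m/s, about 25 mm) ((linear speed of case_large above 0.7 m/s and contact force between the fingers and case_large below 0.01 N) or (linear speed of case_medium above 0.7 m/s and contact force between the fingers and case_medium below 0.01 N) or (linear speed of case_small above 0.7 m/s and contact force between the fingers and case_small below 0.01 N)).
It also fails if it takes over 72 s, if anything falls off the work surface, if the arm or the gripper's body presses on something with over 40 N, if the wrist force passes 120 N, or if a joint passes its speed limit or range.

## Working session

There is one attempt and no reset: what is moved stays moved. The work goes in short steps, each a Python script; the robot and the scene stay as the last script left them, time stands still between calls to the robot, and variables do not carry over. Pictures are saved under pics/ and viewed, about 8 in all and at most 12, crops included, and the job is handed in when it is done.

```bash
ls; mkdir -p pics
cat > h.py <<'E'
import numpy as np, cv2
from plant import ctrl, sensors, optics
def world(name, st=None):
    """returns pic, depth, xyz map in world (mm)"""
    st=sensors.read_state(); im,d=optics.grab_frame(name); p=optics.camera_params(name); K=np.array(p["mtx"])
    v,u=np.mgrid[0:400,0:640]
    c=np.stack([(u-K[0,2])/K[0,0]*d,(v-K[1,2])/K[1,1]*d,d],-1)
    if name=="wrist":
        T=np.array(p["T_tool_cam"]); c=c@T[:3,:3].T+T[:3,3]
        w=c@np.array(st["eef_rot"]).T+np.array(st["eef_pos"])
    else: w=(c-np.array(p["t"]))@np.array(p["R"])
    w[d==0]=np.nan
    return im,d,w
def down(a):
    """tool down, jaw (y) axis at angle a in world"""
    y=np.array([np.cos(a),np.sin(a),0]); z=np.array([0,0,-1.]); return np.stack([np.cross(y,z),y,z],1)
E
python3 - <<'E'
from h import *
for n in("top","scene"):
    im,d,w=world(n); cv2.imwrite(f"pics/{n}.png",im[:,:,::-1]); np.savez(f"{n}.npz",im=im,d=d,w=w)
    p=optics.camera_params(n); print(n,np.round(-np.array(p["R"]).T@p["t"]))
s=sensors.read_state(); print(s["t"],np.round(s["eef_rot"],3),ctrl.tcp_to_tips,s["grip_width"])
E
```

```text
pics
top [ 208.   81. 1598.]
scene [1348. -268. 1111.]
0.1 [[-0.953  0.302 -0.001]
 [ 0.302  0.953 -0.002]
 [ 0.    -0.002 -1.   ]] 25.0 85.13916373991374
```

View pics/top.png

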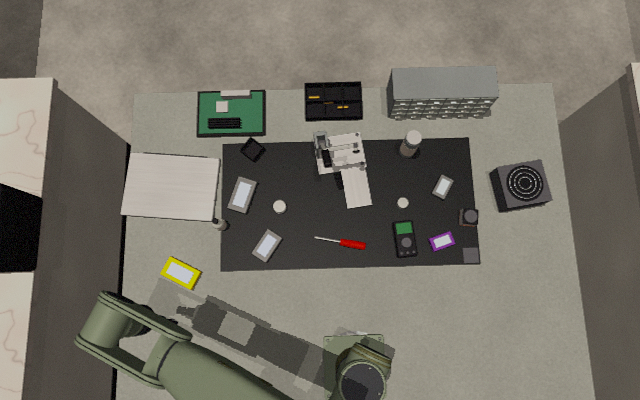

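View pics/scene.png

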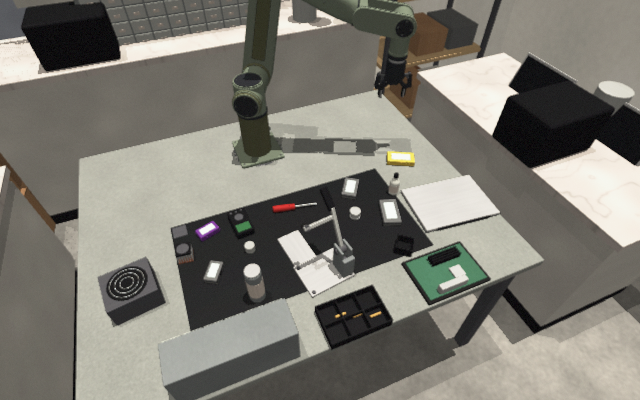

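The top view shows three grey cases at (242,195), (267,245) and (443,187). The seat is the white plate at about (354,187), and the decoys are purple (442,241) and yellow (181,273). Next I measure sizes and poses.

```bash
cat > m.py <<'E'
from h import *
f=np.load("top.npz"); im,d,w=f["im"],f["d"],f["w"]
p=optics.camera_params("top"); K=np.array(p["mtx"]); R=np.array(p["R"]); t=np.array(p["t"])
def cast(uv,z):
    r=np.array([(uv[0]-K[0,2])/K[0,0],(uv[1]-K[1,2])/K[1,1],1])@R; c=-R.T@t
    return c+r*(z-c[2])/r[2]
for n,(u,v) in dict(A=(242,195),B=(267,245),C=(443,187),purple=(442,241),yellow=(181,273)).items():
    m=np.zeros(d.shape,np.uint8); r=30
    m[v-r:v+r,u-r:u+r]=((w[...,2]>13)&(w[...,2]<34))[v-r:v+r,u-r:u+r]
    k,l,s,c=cv2.connectedComponentsWithStats(m); lab=l[v,u]; q=w[l==lab]
    box=cv2.minAreaRect(q[q[:,2]>np.nanmedian(q[:,2])-4][:,:2].astype(np.float32))
    wm=np.zeros_like(m); wm[v-r:v+r,u-r:u+r]=(im.min(2)>190)[v-r:v+r,u-r:u+r]; wm[l!=lab]=0
    wq=np.argwhere(wm)[:,::-1].mean(0)
    print(n,"z",np.round(np.nanmedian(q[:,2]),1),"box",np.round(box[0]),np.round(box[1]),round(box[2],1),"panel ctr",np.round(cast(wq,24),1))
# seat: bright, z 7..17
m=((w[...,2]>6)&(w[...,2]<18)&(im.min(2)>120)).astype(np.uint8); m[:160]=0;m[215:]=0;m[:,:320]=0;m[:,390:]=0
k,l,s,c=cv2.connectedComponentsWithStats(m); q=w[l==l[190,356]]; box=cv2.minAreaRect(q[:,:2].astype(np.float32)); print("seat",np.nanmedian(q[:,2]),box,s[l[190,356]])
big=cv2.resize(im[110:290,200:500],None,fx=2.66,fy=2.66,interpolation=cv2.INTER_CUBIC); cv2.imwrite("pics/crop.png",big[:,:,::-1])
E
python3 m.py
```

```text
A z 24.0 box [559. 357.] [ 68. 116.] 70.7 panel ctr [559.4 356.1  24. ]
B z 24.5 box [386. 274.] [58. 97.] 55.8 panel ctr [386.3 273.5  24. ]
C z 23.6 box [ 567. -318.] [46. 77.] 58.8 panel ctr [ 568.4 -320.6   24. ]
purple z 24.1 box [ 384. -302.] [46. 78.] 16.6 panel ctr [ 385.1 -304.5   24. ]
yellow z 24.4 box [305. 554.] [117.  66.] 61.6 panel ctr [305.4 555.4  24. ]
seat 12.133603226927052 ((579.6392211914062, -29.42395782470703), (139.114990234375, 85.33553314208984), 8.467016220092773) [340 167  32  41 855]
```

Run:
```python
from h import *
# z-stats around seat
f=np.load("top.npz"); w=f["w"]
for v in range(130,212,6): print(v,[int(x) if x==x else None for x in w[v,312:380:5,2]])
```

```text
130 [0, 6, 4, 0, 2, -7, 5, 0, -2, 0, 2, 2, 0, 0]
136 [-1, 93, 90, 1, 12, 6, 12, 14, 14, 16, 0, -2, 0, 0]
142 [-8, 115, 116, 129, 13, 11, 9, 10, 10, 10, -1, 6, 6, -1]
148 [7, 124, 222, 215, 219, 212, 213, 212, 4, 10, 13, 0, 2, -3]
154 [-6, 60, 254, 255, 9, 15, 5, 5, 6, 12, 10, 8, 9, 0]
160 [0, 4, 259, 268, 14, 10, 10, 11, 5, 5, 12, 6, -1, 0]
166 [0, 1, 15, 280, 15, 9, 15, 9, 9, 10, 7, 0, 7, -1]
172 [0, 3, 11, 11, 16, -2, 14, 15, 7, 9, 22, 3, 4, -1]
178 [3, -2, -3, 8, 2, 5, 12, 14, 13, 20, 8, 3, 0, 0]
184 [-2, 2, -2, -1, 2, 7, 0, 12, 11, 17, 15, 5, 1, 2]
190 [-1, 3, 0, 9, 1, -5, 0, 11, 6, 10, 11, 16, 9, -3]
196 [1, 7, 1, 3, 0, 1, 8, 16, 13, 13, 15, 10, -2, 0]
202 [0, -1, -5, 5, 0, -1, 1, 8, 8, 8, 11, 14, 1, 3]
208 [0, -1, 4, 3, 1, 3, 2, 8, -6, 5, -3, 0, 1, 1]
```

View pics/crop.png

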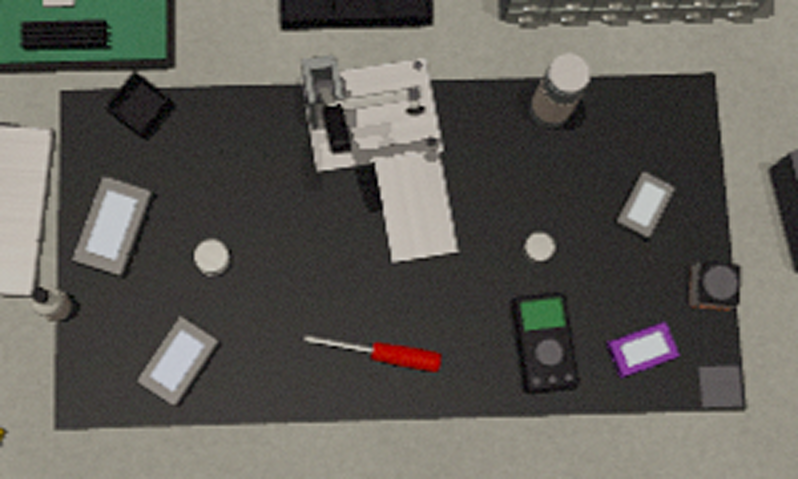

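The three grey ones are the only candidates in grey, and their sizes match: A at (242,195) is 116x68, so large. B at (267,245) is 97x58, so medium. C at (443,187) is 77x46, so small. The enlarged crop confirms all three are grey with white panels. The purple and yellow ones are decoys. Next I take a closer look at the seat with the wrist camera.

Run:
```python
from h import *
p=optics.camera_params("wrist"); print(np.round(p["T_tool_cam"],3).tolist(), p["mtx"][0][0])
a=np.radians(98.5)
for s in (a,a-np.pi):
  for pos in [(579.6,-29.4,45),(420,-53,280),(579.6,-29.4,150)]:
    q=ctrl.solve_ik(pos,down(s)); print(np.round(s,2),pos,None if q is None else np.round(q,2))
```

```text
[[0.0, -0.96, -0.281, 73.096], [1.0, 0.001, -0.001, 0.507], [0.001, -0.281, 0.96, -117.239], [0.0, 0.0, 0.0, 1.0]] 278.5873537607672
1.72 (579.6, -29.4, 45) [-0.2   0.47  1.68 -0.    0.99 -1.92]
1.72 (420, -53, 280) [-0.33 -0.15  1.86 -0.    1.43 -2.05]
1.72 (579.6, -29.4, 150) [-0.2   0.32  1.63 -0.    1.19 -1.92]
-1.42 (579.6, -29.4, 45) [-0.2   0.47  1.68 -0.    0.99  1.22]
-1.42 (420, -53, 280) [-0.33 -0.15  1.86 -0.    1.43  1.09]
-1.42 (579.6, -29.4, 150) [-0.2   0.32  1.63 -0.    1.19  1.22]
```

Run:
```python
from h import *
a=np.radians(98.5)
ctrl.move_ptp((420,200,380),down(a)); ctrl.move_ptp((629,-22,380),down(a))
im,d,w=world("wrist"); np.savez("seat.npz",im=im,d=d,w=w); cv2.imwrite("pics/seat.png",im[:,:,::-1])
s=sensors.read_state(); print(s["t"],np.round(s["eef_pos"],1))
```

```text
2.95 [628.5 -20.3 380.6]
```

View pics/seat.png

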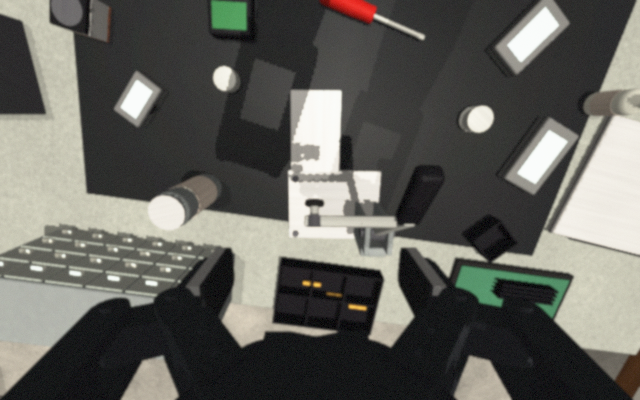

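The wrist view shows the seat with corners at (291,90) and (341,90), its far end at row ~171, and the lever open on the right. All the cases are visible too. I measure everything by casting rays.

```bash
cat > m2.py <<'E'
from h import *
f=np.load("seat.npz"); im=f["im"]; g=cv2.cvtColor(im,cv2.COLOR_RGB2GRAY).astype(float)
s=sensors.read_state(); p=optics.camera_params("wrist"); K=np.array(p["mtx"]); T=np.array(p["T_tool_cam"]); Rt=np.array(s["eef_rot"]); tp=np.array(s["eef_pos"])
C=Rt@T[:3,3]+tp; Rc=Rt@T[:3,:3]
def cast(uv,z):
    uv=np.atleast_2d(uv); r=np.c_[(uv[:,0]-K[0,2])/K[0,0],(uv[:,1]-K[1,2])/K[1,1],np.ones(len(uv))]@Rc.T
    return (C+r*((z-C[2])/r[:,2])[:,None])[:,:2]
def cross(line,th=130):
    i=np.flatnonzero((line[:-1]<th)!=(line[1:]<th)); return [k+(th-line[k])/(line[k+1]-line[k]) for k in i]
L=[(280+cross(g[v,280:316])[0],v) for v in range(96,140)]
Rr=[(325+cross(g[v,325:352])[0],v) for v in range(96,134)]
N=[(u,80+cross(g[80:100,u])[0]) for u in range(296,338)]
def fit(pts):
    vx,vy,x,y=cv2.fitLine(cast(pts,12).astype(np.float32),cv2.DIST_HUBER,0,.01,.01).ravel(); return np.array([x,y]),np.array([vx,vy])*np.sign(vx+.3*vy)
(l0,ld),(r0,rd),(n0,nd)=map(fit,(L,Rr,N))
yaw=np.arctan2(*(ld+rd)[::-1]); ex=np.array([np.cos(yaw),np.sin(yaw)]); ey=np.array([-ex[1],ex[0]])
print("yaws",np.degrees(np.arctan2(ld[1],ld[0])),np.degrees(np.arctan2(rd[1],rd[0])),"near",np.degrees(np.arctan2(nd[1],nd[0])),"width",(r0-l0)@ey)
ctr=(n0@ex+68)*ex+((l0+r0)@ey/2)*ey; print("seat",ctr,"near",n0)
for n,(u,v) in dict(large=(541,155),medium=(531,36),small=(138,98)).items():
    r=32; m=np.zeros(g.shape,np.uint8); m[max(v-r,0):v+r,u-r:u+r]=(g>185)[max(v-r,0):v+r,u-r:u+r]
    k,l,st,c=cv2.connectedComponentsWithStats(m); 
    ct=max(cv2.findContours((l==l[v,u]).astype(np.uint8),0,1)[0],key=cv2.contourArea)[:,0,:]
    b=cv2.minAreaRect(cast(ct.astype(float),24).astype(np.float32)); bp=cv2.boxPoints(b)
    e=max(bp[1]-bp[0],bp[2]-bp[1],key=np.linalg.norm); mc=cast(np.argwhere(l==l[v,u])[:,::-1].astype(float),24).mean(0)
    print(n,"box",np.round(b[0],1),np.round(b[1],1),"yaw",round(np.degrees(np.arctan2(e[1],e[0]))%180,1),"mean",np.round(mc,1))
E
python3 m2.py
```

```text
yaws 7.9583507 7.8700037 near 100.60109 width 83.84158
seat [577.26215  -26.606407] near [509.87054  -35.686356]
large box [560.2 357.6] [42.7 84.2] yaw 160.9 mean [559.3 357.8]
medium box [386.8 275. ] [36.7 70.8] yaw 145.9 mean [386. 275.]
small box [ 569.2 -319.2] [30.1 56.1] yaw 149.2 mean [ 569.  -319.1]
```

```bash
cat >> h.py <<'E'
SEAT=np.array([578.,-27.3]); YAW=np.radians(8.2); EX=np.array([np.cos(YAW),np.sin(YAW)]); EY=np.array([-EX[1],EX[0]])
A_S=YAW+np.pi/2
def rep(s):
    st=sensors.read_state(); print(s,"t",round(st["t"],2),np.round(st["eef_pos"],1),"w",round(st["grip_width"],1),"F",np.round(st["force"],1))
def pick(c,yaw,zg=27,open_=85):
    r=down(np.radians(yaw-90)); ctrl.move_ptp((*c,110),r); ctrl.move_l((*c,zg+15),vel=150); print(ctrl.move_l((*c,zg),vel=40,threshold=8))
    rep("at"); ctrl.gripper_to(0,40); rep("gripped")
def carry(c,yaw,zh):
    ctrl.move_l((*c,130),vel=150); rep("lifted"); p=SEAT-150*EX
    ctrl.move_l((*p,130),down(A_S),vel=250)
    ctrl.move_l((*SEAT,zh+20),vel=150); rep("over")
E
python3 - <<'E'
from h import *
r=down(np.radians(70.8)); 
for z in(380,110,27): print(np.round(ctrl.solve_ik((559.7,357,z),r),2))
ctrl.move_ptp((450,150,330),down(A_S))
pick((559.7,357),160.8)
print(ctrl.tcp_to_tips); im,d,w=world("wrist"); cv2.imwrite("pics/g1.png",im[:,:,::-1])
E
```

```text
[ 0.44  0.34  1.13 -0.    1.68 -0.8 ]
[ 0.44  0.53  1.42 -0.    1.19 -0.8 ]
[ 0.44  0.64  1.45 -0.    1.05 -0.8 ]
False
at t 6.29 [559.5 356.9  26.6] w 85.2 F [1.  0.1 0.1]
gripped t 6.61 [560.1 357.2  27.5] w 65.0 F [0.2 0.8 0.7]
25.0
```

View pics/g1.png

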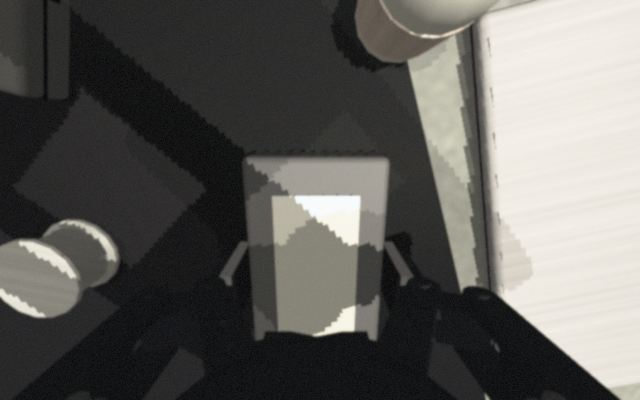

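The wrist view shows the large case held square between the pads (columns 245-390), width 65. I carry it now.

```bash
cat >> h.py <<'E'
def place(z):
    """z: TCP height when case rests"""
    ctrl.move_l((*SEAT,z+6),vel=60); ctrl.hold(.2)
    print("contact",ctrl.move_l((*SEAT,z-3),vel=15,threshold=3)); rep("down")
    ctrl.gripper_to(85); rep("open"); ctrl.hold(.2)
def leave(z):
    ctrl.move_l((*SEAT,z+45),vel=120); ctrl.move_l((*(SEAT-100*EX),170),vel=250); ctrl.hold(.1)
E
python3 - <<'E'
from h import *
carry((559.7,357),0,39.5); place(39.5); leave(39.5)
im,d,w=world("wrist"); s=sensors.read_state(); np.savez("p1.npz",im=im,pos=s["eef_pos"],rot=s["eef_rot"]); cv2.imwrite("pics/p1.png",im[:,:,::-1])
im,d,w=world("top"); cv2.imwrite("pics/p1t.png",im[:,:,::-1]); np.savez("p1t.npz",im=im)
rep("end")
E
```

```text
lifted t 7.49 [558.8 356.6 128.8] w 65.2 F [ 0.1  0.5 -1.8]
over t 10.61 [577.5 -27.3  59.6] w 64.7 F [-0.5  0.9 -0.1]
contact True
down t 11.65 [578.2 -27.3  39.4] w 65.1 F [-0.5  0.3  5.1]
open t 11.99 [576.7 -27.   38.1] w 84.8 F [-0.1 -0.   0.8]
end t 13.6 [479.1 -41.3 168.7] w 85.3 F [ 0.6 -0.4 -0. ]
```

View pics/p1.png

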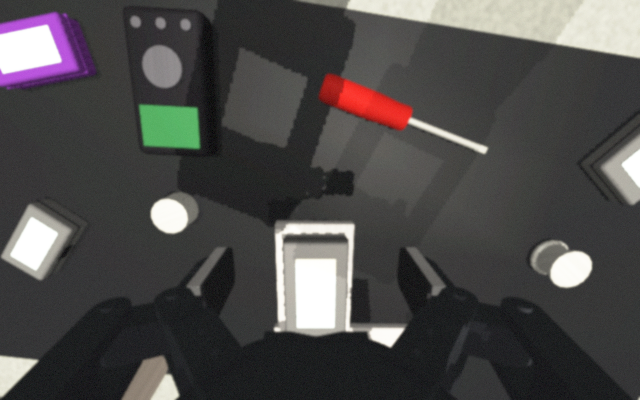

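The large case sits on the seat with white margins left, right and in front (seat edges at columns 275 and 354, row 222). I quantify the offset with the same rays.

Run:
```python
from h import *
f=np.load("p1.npz"); im=f["im"]; g=cv2.cvtColor(im,cv2.COLOR_RGB2GRAY).astype(float)
p=optics.camera_params("wrist"); K=np.array(p["mtx"]); T=np.array(p["T_tool_cam"]); C=f["rot"]@T[:3,3]+f["pos"]; Rc=f["rot"]@T[:3,:3]
def loc(u,v,z):
    r=Rc@np.array([(u-K[0,2])/K[0,0],(v-K[1,2])/K[1,1],1]); q=(C+r*(z-C[2])/r[2])[:2]-SEAT; return np.round([q@EX,q@EY],1)
for v in (250,270,290): print(v,[int(x) for x in g[v,268:300]],[int(x) for x in g[v,328:362]])
for u in(300,318,332): print(u,[int(x) for x in g[215:268,u]])
m=np.zeros(g.shape,np.uint8); m[255:330,290:342]=g[255:330,290:342]>215
print("panel cols",[ (np.flatnonzero(m[v]).min(),np.flatnonzero(m[v]).max()) for v in (270,285,300,315)])
for v in(270,300):
  c=np.flatnonzero(m[v]); print("panel mid",loc((c.min()+c.max())/2,v,36))
print("seat corners",loc(275,222,12),loc(354.5,222,12))
f=np.load("p1t.npz"); im=f["im"]; p=optics.camera_params("top"); K=np.array(p["mtx"]); Rc=np.array(p["R"]).T; C=-Rc@np.array(p["t"])
g=im.min(2); 
import sys
print(g[170:212:3,336:374:2])
```

```text
250 [60, 61, 61, 60, 64, 62, 80, 147, 224, 248, 252, 252, 250, 232, 183, 154, 164, 178, 183, 186, 184, 185, 187, 187, 182, 176, 166, 160, 161, 159, 158, 160] [165, 164, 164, 162, 163, 163, 162, 163, 164, 161, 165, 165, 163, 167, 165, 166, 163, 163, 159, 160, 194, 231, 243, 237, 209, 143, 83, 62, 57, 56, 57, 56, 59, 57]
270 [59, 55, 54, 57, 57, 62, 63, 91, 162, 231, 249, 252, 252, 248, 228, 176, 157, 168, 181, 182, 183, 182, 185, 185, 184, 187, 198, 233, 253, 255, 255, 255] [255, 255, 255, 255, 255, 254, 253, 240, 195, 169, 163, 162, 161, 161, 159, 161, 161, 157, 157, 188, 231, 244, 240, 220, 152, 92, 66, 61, 62, 61, 57, 57, 58, 56]
290 [56, 59, 55, 59, 55, 58, 56, 72, 133, 209, 244, 251, 252, 252, 249, 233, 194, 168, 178, 181, 182, 184, 183, 183, 183, 183, 189, 220, 248, 255, 255, 255] [255, 255, 255, 255, 255, 255, 253, 236, 202, 185, 184, 183, 183, 183, 184, 184, 181, 171, 161, 188, 224, 215, 159, 100, 53, 37, 38, 37, 36, 34, 41, 35, 30, 33]
300 [55, 60, 59, 49, 60, 78, 100, 127, 166, 211, 236, 244, 246, 246, 248, 249, 249, 239, 205, 146, 99, 69, 63, 56, 54, 64, 72, 91, 118, 138, 1
[... 1283 characters left out ...]
  94  98  85 105 114 102  97 105 107 106 109
  113]
 [ 45  33  26  19 172  82  84 100  64  98 130  80  90  96  98  95  96 102
  101]
 [ 37  46  44  49 124 136  74 102  65 104 109  76  87  84  89  89  90  88
   89]
 [ 44  36  34  35  33 164  88  90  92 111  52  60  70  67  72  79  82  81
   86]
 [ 48  38  32  43  29 148 105  61 100  94  11  35  37  45  52  53  60  64
   69]
 [ 40  37  39  32  34  88 103  71 106  18  12  35  33  40  39  52  47  48
   43]
 [ 35  46  41  24  46  95  92  87  87  60   7  17  38  38  34  36  38  36
   33]
 [ 43  42  21  29  55 103  56  98  54  28   8  21  13  22  67  44  45  47
   41]
 [ 42  46  41  27  70 107  69 105  28  28  28  10   0   0  20  28  18  19
   20]]
```

Run:
```python
import cv2
im=cv2.imread("pics/p1t.png")[120:230,290:420]; cv2.imwrite("pics/p1tc.png",cv2.resize(im,None,fx=5,fy=5,interpolation=cv2.INTER_CUBIC))
```

```text
(no output)
```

View pics/p1tc.png

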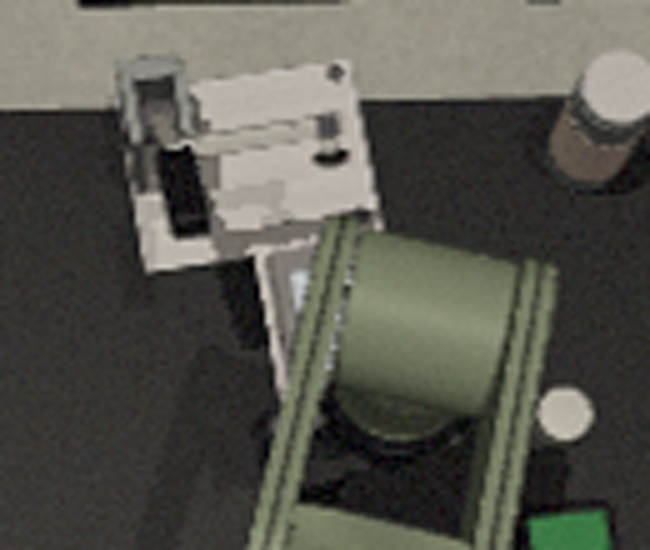

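Both wrist rays and margins put the large case within about 1-2 mm and 1° of the seat. The top crop is partly hidden by the arm but agrees. Next is the medium case.

Run:
```python
from h import *
c=(386.4,274.3)
for z in (110,27): print(np.round(ctrl.solve_ik((*c,z),down(np.radians(55.8))),2))
pick(c,145.8); s=sensors.read_state()
z=s["eef_pos"][2]+36
carry(c,0,z); place(z); leave(z)
im,d,w=world("wrist"); s=sensors.read_state(); np.savez("p2.npz",im=im,pos=s["eef_pos"],rot=s["eef_rot"]); cv2.imwrite("pics/p2.png",im[:,:,::-1])
rep("end")
```

```text
[ 0.43  0.17  1.92 -0.    1.05 -0.54]
[ 0.43  0.33  1.95 -0.    0.87 -0.54]
False
at t 16.02 [386.2 274.3  26.8] w 85.0 F [ 0.6 -0.3  0.3]
gripped t 16.39 [386.8 274.5  27.4] w 56.6 F [-0.3  0.   2.1]
lifted t 17.23 [385.5 273.9 129.1] w 57.2 F [-0.1 -0.6 -0.9]
over t 19.88 [577.3 -27.1  83.4] w 57.1 F [ 0.2 -0.5 -0.5]
contact True
down t 20.92 [578.2 -27.3  63.4] w 57.3 F [ 0.6 -0.6  4.5]
open t 21.32 [576.8 -27.   62. ] w 85.1 F [-1.   0.2 -0.2]
end t 22.82 [479.4 -41.4 169. ] w 85.1 F [ 0.4 -0.2  0.8]
```

View pics/p2.png

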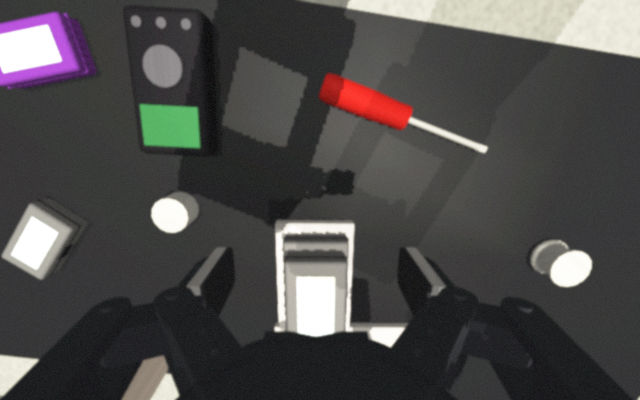

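The medium case is square on the large one (columns 287-346 inside 285-347, equal margins). Next is the small case.

Run:
```python
from h import *
c=(568.6,-319.3)
for z in (110,27): print(np.round(ctrl.solve_ik((*c,z),down(np.radians(59))),2))
pick(c,149); s=sensors.read_state()
z=s["eef_pos"][2]+60
carry(c,0,z); place(z); leave(z)
im,d,w=world("wrist"); s=sensors.read_state(); np.savez("p3.npz",im=im,pos=s["eef_pos"],rot=s["eef_rot"]); cv2.imwrite("pics/p3.png",im[:,:,::-1])
im,d,w=world("scene"); cv2.imwrite("pics/p3s.png",cv2.resize(im[180:320,230:400],None,fx=4,fy=4,interpolation=cv2.INTER_CUBIC)[:,:,::-1])
rep("end")
a=cv2.imread("pics/p3.png")[190:400,200:440]; b=cv2.imread("pics/p3s.png")
a=cv2.resize(a,None,fx=1.6,fy=1.6); b=cv2.resize(b,(408,336)); cv2.imwrite("pics/p3c.png",cv2.hconcat([a,b]))
```

```text
[-0.64  0.51  1.46 -0.    1.18 -1.67]
[-0.64  0.62  1.49 -0.    1.04 -1.67]
False
at t 25.08 [ 568.4 -319.2   26.7] w 85.1 F [0.3 0.8 0.2]
gripped t 25.53 [ 569.  -319.6   27.4] w 45.3 F [ 0.3 -0.   1.8]
lifted t 26.37 [ 567.7 -318.7  128.7] w 45.2 F [-0.2 -0.8 -2.1]
over t 28.89 [577.3 -27.4 107.2] w 45.5 F [-0.4 -0.2 -0.8]
contact True
down t 29.93 [578.2 -27.4  87.4] w 45.3 F [0.7 0.2 3.3]
open t 30.41 [576.8 -27.1  86. ] w 85.2 F [0.6 0.  0.8]
end t 31.92 [479.8 -41.4 169.4] w 84.6 F [-1.  -0.2  0.5]
```

View pics/p3c.png

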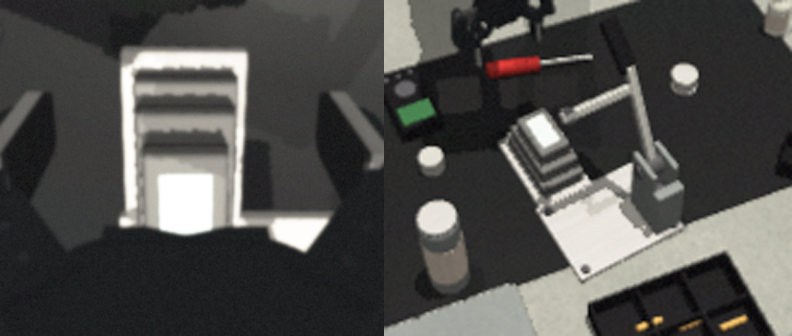

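The stack looks square in both views, with the lever still up. Now I shut the gripper and press the lever along its arc.

```bash
cat > lever.py <<'E'
from h import *
def tcp(th,lift=0):
    f=1.1-th; c,s=np.cos(f),np.sin(f)
    x=140-184*c-11.5*s; z=91+12+184*s-11.5*c
    return (*(SEAT+x*EX+95*EY), z+25+lift)
R=down(A_S)
p0=tcp(0,60); pre=(*(SEAT-90*EX+95*EY),330)
for p in (pre,p0,tcp(0),tcp(.5),tcp(1.)): print(np.round(p),np.round(ctrl.solve_ik(p,R),2))
ctrl.gripper_to(0,40)
ctrl.move_l(pre,vel=250); ctrl.move_l(p0,vel=150); rep("above")
print(ctrl.move_l(tcp(0,-3),vel=40,threshold=3)); rep("touch")
for th in np.r_[np.arange(.1,1.0,.15),1.0]:
    hit=ctrl.move_l(tcp(th),vel=60,threshold=25); rep(f"{th:.2f} {hit}")
    if hit: break
E
python3 lever.py
```

```text
[475.  54. 330.] [-0.07 -0.05  1.67 -0.    1.53 -1.78]
[610.  73. 347.] [-0.02  0.24  1.32 -0.    1.58 -1.74]
[610.  73. 287.] [-0.02  0.27  1.4  -0.    1.47 -1.74]
[546.  64. 222.] [-0.04  0.18  1.64 -0.    1.32 -1.75]
[521.  60. 135.] [-0.05  0.24  1.78 -0.    1.13 -1.76]
above t 34.64 [609.7  73.1 346.2] w 0.0 F [-0.1  0.  -0.2]
True
touch t 36.24 [610.4  73.3 284.1] w -0.0 F [-0.5  0.2  2.8]
0.10 False t 36.67 [595.   71.2 276.5] w -0.2 F [2.9 0.6 2.1]
0.25 False t 37.27 [574.4  68.2 258.9] w 0.2 F [2.5 0.7 1.7]
0.40 False t 37.88 [556.5  65.6 238.1] w -0.2 F [2.9 1.4 5.1]
0.55 False t 38.49 [541.7  63.4 214.6] w -0.3 F [1.6 0.2 5.5]
0.70 False t 39.1 [530.2  61.8 188.9] w -0.0 F [-0.9  0.6  3.4]
0.85 False t 39.71 [523.8  60.8 162.1] w 0.0 F [-0.5  0.5 -0.2]
1.00 False t 40.32 [520.5  60.4 134.6] w -0.0 F [0.5 0.7 0.7]
```

Run:
```python
from h import *
im,d,w=world("scene"); a=cv2.resize(im[180:320,230:400],None,fx=4,fy=4,interpolation=cv2.INTER_CUBIC); cv2.imwrite("pics/l1.png",a[:,:,::-1]); rep("")
```

```text
t 40.37 [520.9  60.4 135. ] w -0.0 F [-0.1 -0.3 -0.4]
```

View pics/l1.png

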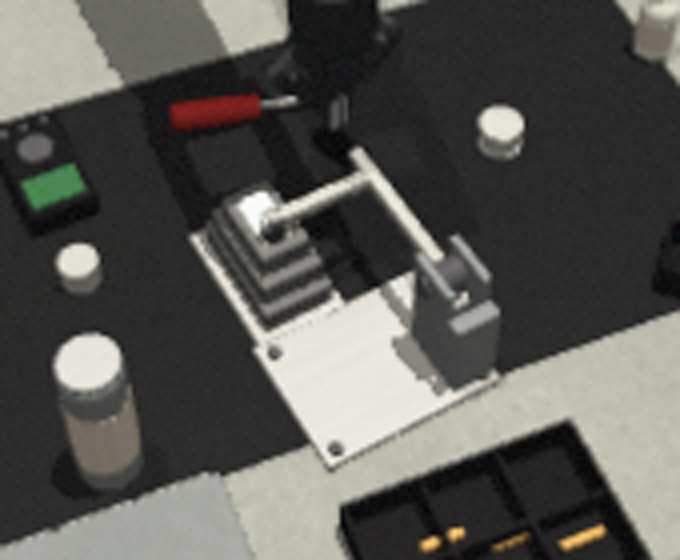

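The lever is down with the foot on the small case (crop ~(270,225)), and the tool is unloaded just above the handle. I give it a light confirming press, then retreat and check.

```bash
sed -i '/^R=down/,$d' lever.py
python3 - <<'E'
from lever import *
print(ctrl.move_l(tcp(1.1),vel=25,threshold=5)); rep("press")
ctrl.move_l(tcp(1.1,80),vel=100); ctrl.move_l((*(SEAT-140*EX+130*EY),300),vel=200); ctrl.move_ptp((200,480,300),down(A_S)); ctrl.hold(.3); rep("clear")
im,d,w=world("top"); cv2.imwrite("pics/f1.png",cv2.resize(im[110:290,200:500],None,fx=2.66,fy=2.66,interpolation=cv2.INTER_CUBIC)[:,:,::-1])
im2,d2,w2=world("scene")
# bar height: points in strip y_seat 88..102, x_seat 0..110 with z>60
for W in (w,w2):
    q=W.reshape(-1,3); q=q[~np.isnan(q[:,0])]; l=np.c_[(q[:,:2]-SEAT)@EX,(q[:,:2]-SEAT)@EY,q[:,2]]
    for a,b in((10,40),(40,70),(70,105)):
        k=l[(l[:,0]>a)&(l[:,0]<b)&(abs(l[:,1]-95)<9)&(l[:,2]>60)]; print((a,b),len(k),"bar top z",np.round(np.median(k[:,2]),1) if len(k) else None)
m=np.zeros((400,640),np.uint8)
E
```

```text
True
press t 40.98 [520.8  60.5 119.7] w -0.2 F [-1.9  0.1  5.4]
clear t 44.74 [200.6 479.7 300.1] w 0.1 F [ 0.1 -0.6  0.6]
(10, 40) 38 bar top z 108.6
(40, 70) 34 bar top z 109.5
(70, 105) 39 bar top z 110.5
(10, 40) 26 bar top z 109.9
(40, 70) 23 bar top z 110.3
(70, 105) 29 bar top z 109.8
```

View pics/f1.png

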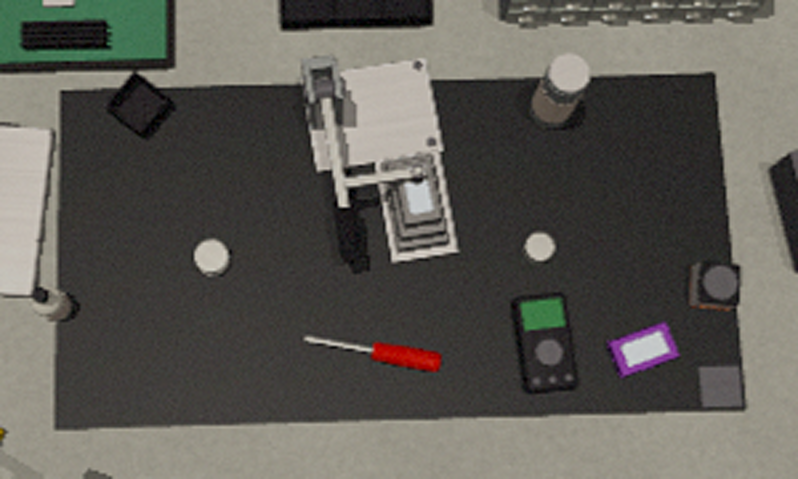

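The bar is level: its top is at 109-110 mm along its whole length, the hinge axis being at 103 mm. The stack is square under the foot, and nothing else has moved compared with the first crop. I hand in.

```bash
python3 -c "
from h import *
ctrl.finish_job(); rep('done')"
```

```text
the job is handed in; nothing more can be done
the job is handed in; nothing more can be done
```

The three grey cases are stacked on the seat, large at the bottom and small on top. The lever is down and stays there by itself, and I handed the job in with about 27 s of the 72 s left.

- **Stack:** Each case was set down at 15 mm/s until contact, at 3-5 N. By the wrist camera, the large case sits within about 1-2 mm and 1° of the seat. I only checked the medium and small cases by eye, from equal margins in the pictures.
- **Lever:** After I let go, the bar measured level from both fixed cameras, its top at 109-110 mm along its length. The foot sits on the small case, but I could not measure its force directly.
- **Other things:** The final top view showed no visible shift of the bystanders compared with the start. The robot was clear of everything at hand-in.
- **Disagreements:**
  - The top and wrist cameras differed by 2-3 mm on the seat centre, so I used a value between them.
  - A later wrist look put the seat's near edge about 2 mm from where I expected it.
  - One noisy edge fit gave the seat's angle as 10.6° where the others gave 7.9-8.5°. I used 8.2°.

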